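# Clamp a fuel cartridge into a table fondue stove

### The job

Load the fondue stove: lift the sprung clamp bar out of its keeper, turn it at least a quarter turn aside and let it down there, then lay the cartridge in the cradle with its nose in the valve socket and press it home against the rubber seal with about ten newtons, never hard. Finally swing the bar back over the cartridge and lower it into its keeper so that it clamps the cartridge, the nose still touching the seal; never let the bar snap down, and leave everything else on the shelf where it stands.

Things in the scene. Friction and masses are not known exactly. Their poses are not given: they have to be found in the camera images.
- cradle (a point): Cradle of the fixed stainless table stove; a point on the axis on which a laid-in cartridge's axis comes to lie, 45 mm above the shelf. x: along the cradle to the valve socket; z up; y level, to the keeper side. Two steel V saddles (14 mm long, 48 mm wide, tops 9 mm below the axis) stand at x -75 and +30 mm; between them it is free down to the base plate.
- stove: The stove; origin on the shelf 45 mm below cradle, same axes. Its base plate (top 10 mm above the shelf) spans x -100 to 135, y -95 to 90 mm; beyond x 135 mm stands its round pot frame, 105 mm high, centred at x 245 mm.
- socket: Valve socket: fixed dark tube on the cradle axis, bore 28, outside 38 mm. Origin: centre of its open mouth, 83 mm along x from cradle, same axes. A sprung rubber seal waits inside: the nose meets it 4 to 20 mm in from the mouth, unmeasured, to be felt. It gives 1 mm per 6 N. 4 N for 0.3 s is home; over 22 N damages it. Let go, it pushes the cartridge back up to 2 mm, still touching.
- post (a point): Point on the upright turning axis of the clamp bar, at the height of the bar's underside when let down (60 mm above the shelf); fixed, at x 34, y -80 mm from cradle. Axes as the cradle's.
- pin (a point): On the axis of the upright round pin at the clamp bar's free end, 128 mm from the turning axis, 30 mm above the bar's underside. The pin turns freely about its own axis; diameter 16 mm, from 8 to 44 mm above the bar's underside, then a cap 20 mm wide, 8 mm high. Pinch it from above; the hand need not turn with the bar.
- lift (a joint): Height of the clamp bar above its lowest position, m, 0 to 0.032. A spring pulls it down with 7 N at 0, 11 N at 0.03, plus 2 N weight. It clears its keeper above 0.014. With the cartridge under it, it rests at 0.002 to 0.005. Falling faster than 0.25 m/s while above 0.012 is snapping down.
- swing (a joint): Turn of the clamp bar about the post, rad, -0.2 to 1.9. 0: bar straight across the cradle over x = 34 mm, in its keeper. It grows anticlockwise seen from above: at 1.57 the bar lies beside the cradle and points to the cradle's -x. It stays where it is left (slight friction).
- bar: The clamp bar: flat steel, 14 mm wide, 8 mm thick, 138 mm long, from the post to 10 mm past the pin. Origin on the turning axis at the bar's underside; y axis along the bar to the pin, z up.
- keeper: Keeper: two fixed dark steel lugs (7 by 14 mm, tops 74 mm above the shelf) at x 34, y 48 mm of the cradle, 22 mm apart inside; the let-down bar lies between them with 4 mm play either side and cannot turn. Origin midway between their feet, 10 mm above the shelf. Axes as the cradle's.
- mid (a point): Centre of the cartridge's cylinder: lying, aluminium, diameter 40, length 170 mm, 0.2 to 0.42 kg, with a neck (nose) of diameter 18, length 24 mm on one end. x axis: along it to the nose. It starts on a bamboo rest with two V saddles 110 mm apart, axis 45 mm above the shelf, free between them down to 10 mm above the shelf. Grasp it across the middle.
- nose (a point): Centre of the nose's end face, on the cartridge's axis, 109 mm along x from mid.
- pot: Yellow ceramic fondue pot with a straight handle, diameter 184 mm, height 85 mm. Origin: centre of underside. Bystander.
- caddy: Bamboo fork caddy, 85 by 85 mm, 110 mm high, six forks to 220 mm. Origin: centre of underside. Bystander.
- bowl: White porcelain sauce bowl, diameter 110 mm, height 50 mm. Origin: centre of underside. Bystander.
- mill: Dark wooden pepper mill, diameter 54 mm, height 165 mm. Origin: centre of underside. Bystander.
- kirsch: Green glass bottle, diameter 66 mm, height 210 mm. Origin: centre of underside. Bystander.
- ramekin: Small white cup, diameter 80 mm, height 45 mm. Origin: centre of underside. Bystander.
- saucer: Small white saucer, diameter 130 mm, height 18 mm. Origin: centre of underside. Bystander.

How it is judged:
By the outcome, as a careful person would: the job done as asked, in the order asked, and still so for the second after the job is handed in, with the robot touching nothing.
It also fails if it takes over 72 s, if anything falls off the work surface, if the arm or the gripper's body presses on something with over 40 N, if the wrist force passes 120 N, or if a joint passes its speed limit or range.

### The arm

A 6-joint arm with a two-finger parallel gripper is mounted at the origin on the work surface. World frame = base frame: x ahead of the robot, y to its left, z up, the work surface at z = 0. Lengths are in m, angles in degrees, forces in N, time in s.
With the tool pointing down it reaches from about 0.325 to 0.775 m from the base axis. Payload 5.5 kg.
Tool frame: the origin (TCP) lies at the centre of the arm's flange, where the gripper is bolted on; the fingertips stand 182 mm ahead of it and the grasp point (between the pads) lies 163 mm ahead of it; z points along the fingers, y is the line along which they close (so a half turn about z gives the same grasp; the last joint's range is limited). The gripper opens to 88 mm and grips with 3 to 60 N. Pads are 20 mm wide; open, the fingers measure 115 mm over their backs; the gripper's body (75 mm by 178 mm) begins 61 mm behind the grasp point.
Start: joints at [-72.462, 5.22, 70.514, -0, 104.267, -3.249], TCP at [0.213, -0.561, 0.405] pointing down, gripper open.
Joint ranges: [-164.24, 164.24], [-49.07, 125.15], [9.68, 141.18], [-86.29, 266.29], [3.28, 154.24], [-151.56, 151.56]. Speed limits (degrees/s): [147.25, 147.25, 172.46, 180, 180, 180].

### API

Orientations are given as [roll, pitch, yaw] about the fixed x, y, z axes, in that order (R = Rz(yaw) Ry(pitch) Rx(roll)).
In Python, from station import r gives the robot as it stands. The module is installed in compiled form; this text tells all that it offers. Calls block until the motion is done:
- r.reach(position, orientation): joint-space move of the TCP to a pose.
- r.servo_line(position, rotation=None, speed=0.15): straight line of the TCP; rotation=None keeps the orientation; speed is the mean speed in m/s.
- r.move_joints(angles): joint-space move.
- r.let_go() and r.grab(squeeze=None): open the fingers fully, or close them until they stop; squeeze is the grip in N (None keeps the last).
- r.wait(seconds).
- r.inverse_kinematics(position, orientation): joint angles nearest the present ones, or None.
- r.sense(): the state.
- r.snapshot(name): name is "scene" or "top"; returns a dict with "frame" (420x560x3 uint8, red, green, blue), "fx", "fy", "cx", "cy" (pixels), "dist_coeffs" ([k1, k2, p1, p2, k3] as OpenCV has them; the pictures are not rectified), "R" (3x3) and "t" (3): a world point X has camera coordinates R X + t. Camera axes: x right, y down, z forward; pixel columns grow to the right and rows downward; lengths in m; the calibration is good to about 2 mm. A picture is of the moment at which its call begins. There is no depth.
A pose or a line that the arm cannot do raises r.IKError and nothing moves.
- r.hand_in(): hands the job in; it is judged then, once.
The state is a dict: "clock": time; "joints": joint angles; "joint_vel": joint speeds; "joint_torque": joint torques, N m; "tcp_pos": TCP position; "orientation": TCP orientation; "contact_force": force on the tool from outside, world axes, zero at the start; "torque": the same for the moment, N m; "opening": finger opening in m; "gripper_force": force on a finger pad.
Only numpy, scipy, OpenCV 4.12 (cv2) and the standard library are available. Lean on these libraries where they do the work, as an engineer would, in place of code of your own. Each camera call takes 0.05 s, during which the arm holds its last target. There are 200 camera calls.

## Working session

There is one attempt and no reset: what is moved stays moved. The work goes in short steps, each a Python script; the robot and the scene stay as the last script left them, time stands still between calls to the robot, and variables do not carry over. Pictures are saved under pics/ and viewed, at most 10 in all, crops included, and the job is handed in when it is done.

```bash
mkdir -p pics
python3 - <<'E'
from station import r
import cv2
for n in("scene","top"):
    s=r.snapshot(n); cv2.imwrite(f"pics/{n}0.png",s["frame"][:,:,::-1])
    print(n,s["fx"],s["cx"],s["cy"],s["dist_coeffs"],s["R"],s["t"])
print(r.sense())
E
```

```text
scene 434.290606104638 280.75929033178767 201.3840924775766 [-0.10656216  0.          0.          0.          0.        ] [[-0.88260651  0.46991534  0.01361349]
 [ 0.39471135  0.75646449 -0.52150209]
 [-0.25535995 -0.45490774 -0.8531414 ]] [ 0.44762979 -0.1860287   1.40340969]
top 422.4476132752526 287.1715172639928 212.24585540168707 [-0.05304123  0.          0.          0.          0.        ] [[ 0.02371107 -0.99971417 -0.00306139]
 [-0.99711262 -0.02342817 -0.07223263]
 [ 0.07214026  0.00476526 -0.99738311]] [-0.01081643  0.53638738  1.34824021]
{'clock': 0.1, 'joints': array([-7.24632805e+01,  5.25908710e+00,  7.05732536e+01, -7.00215546e-04,
        1.04266256e+02, -3.24836131e+00]), 'joint_vel': array([ 0.00217914, -0.08049541, -0.253785  ,  0.07351648, -0.00859389,
       -0.09663535]), 'joint_torque': array([ 4.07979271e-03, -4.47853661e+01, -4.07572353e+01,  6.99883397e-02,
        2.83820916e-02, -1.22176675e-04]), 'tcp_pos': array([ 0.21293514, -0.56100645,  0.40363363]), 'orientation': array([-1.79901523e+02, -4.90909674e-03,  2.07849046e+01]), 'contact_force': array([ 0.40720041,  0.18847216, -1.04123194]), 'torque': array([0.00165667, 0.01566233, 0.00287088]), 'gripper_force': 0.0, 'opening': 0.08749858907206541}
```

View pics/scene0.png

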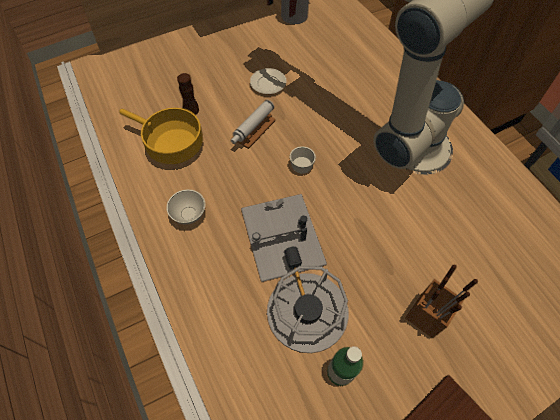

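View pics/top0.png

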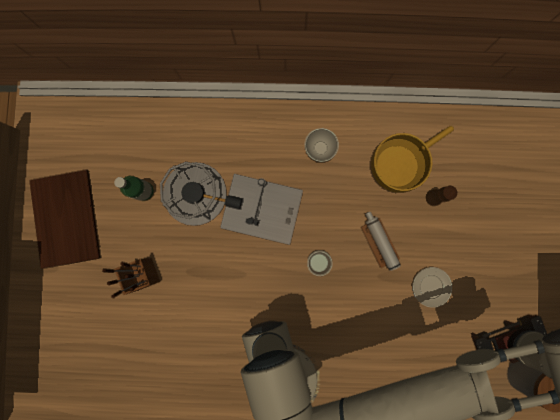

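The scene view shows the stove plate at about (283,238), its burner at (308,308) and the cartridge at (253,122). In the top view the plate is at (262,208), the burner at (193,192), and the cartridge runs (397,268) to (368,213), nose at the upper end. I'll enlarge these areas.

Run:
```python
import cv2,numpy as np
a=cv2.imread("pics/scene0.png");b=cv2.imread("pics/top0.png")
def c(i,x,y,w,h,s=4): return cv2.resize(i[y:y+h,x:x+w],(400,300),interpolation=cv2.INTER_CUBIC)
im=np.vstack([np.hstack([c(a,235,190,100,75),c(b,212,170,100,75)]),np.hstack([c(a,205,85,100,75),c(b,335,200,100,75)])])
cv2.imwrite("pics/z.png",np.clip(im*1.4,0,255).astype('uint8'))
```

```text
(no output)
```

View pics/z.png

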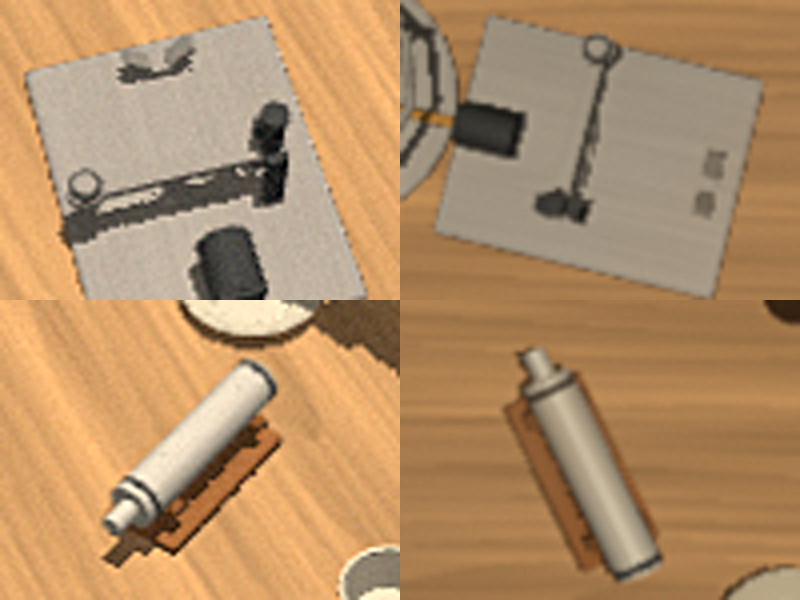

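Enlarged: the ring near (600,48) of the top-right crop is the post, 15 mm from the plate's far edge. The dark parts at about (565,207) are the pin and keeper lugs. So stove x points left in the top view (world +y) and its y points towards the robot.

```bash
cat > h.py <<'E'
import numpy as np, cv2, pickle
from station import r
def ray(s,p):
    K=np.array([[s["fx"],0,s["cx"]],[0,s["fy"],s["cy"]],[0,0,1]])
    u=cv2.undistortPoints(np.float64(p).reshape(-1,1,2),K,np.float64(s["dist_coeffs"])).reshape(-1,2)
    R=np.array(s["R"]);return -R.T@np.array(s["t"]),np.c_[u,np.ones(len(u))]@R
def cast(s,p,z):
    c,d=ray(s,p);return c+d*((z-c[2])/d[:,2])[:,None]
def tri(s1,p1,s2,p2):
    c1,d1=ray(s1,p1);c2,d2=ray(s2,p2);o=[]
    for a,b in zip(d1,d2):
        k=np.linalg.lstsq(np.c_[a,-b],c2-c1,rcond=None)[0];o.append(((c1+k[0]*a)+(c2+k[1]*b))/2)
    return np.array(o)
def fit(m,w):
    m=m-0;mc,wc=m.mean(0),w.mean(0);a=m-mc;b=w-wc
    t=np.arctan2((a[:,0]*b[:,1]-a[:,1]*b[:,0]).sum(),(a*b).sum())
    R=np.array([[np.cos(t),-np.sin(t)],[np.sin(t),np.cos(t)]]);o=wc-R@mc
    return np.degrees(t),o,(a@R.T+wc-w)*1000
E
python3 - <<'E'
from h import *
np.set_printoptions(precision=4,suppress=True)
S=r.snapshot("scene");T=r.snapshot("top")
def sub(s,p):
    g=cv2.cvtColor(s["frame"],cv2.COLOR_RGB2GRAY);q=np.float32(p).reshape(-1,1,2).copy()
    return cv2.cornerSubPix(g,q,(4,4),(-1,-1),(3,50,.01)).reshape(-1,2)
pt=[(234.5,173.75),(302.5,190.5),(290.75,244.5),(221.25,228.25)];mt=np.array([(135,-95),(-100,-95),(-100,90),(135,90)])/1e3
ps=[(241.25,208),(302,193.75),(326.25,264.5)];ms=np.array([(-100,-95),(-100,90),(135,90)])/1e3
for s,p,m in((T,pt,mt),(S,ps,ms)):
    q=sub(s,p);print(q-p)
    for x in(p,q): print(fit(m,cast(s,x,.01)[:,:2]))
q=tri(S,[(233,141.25),(270,103.75)],T,[(368.75,213.75),(395,267)])
print("nose,tail",q,np.linalg.norm(q[0]-q[1]))
print(cast(T,[(368.75,213.75),(395,267)],.045),cast(S,[(233,141.25),(270,103.75)],.045))
# post ring/pin cap via both views
print("post",tri(S,[(256.5,236)],T,[(262,182)]))
E
```

```text
[[ 0.0998 -0.4981]
 [-0.8947 -0.7069]
 [-2.2122 -0.3349]
 [-0.6185 -1.0177]]
(np.float64(78.14034555296898), array([0.5395, 0.067 ]), array([[ 0.2702,  1.6351],
       [ 2.2294, -3.817 ],
       [-1.7606, -0.1618],
       [-0.7391,  2.3436]]))
(np.float64(77.47878539410952), array([0.5413, 0.0701]), array([[ 1.7347,  3.5859],
       [ 0.4429, -4.5418],
       [-1.7503, -3.0195],
       [-0.4273,  3.9755]]))
[[-0.046   2.519 ]
 [ 1.161   1.5356]
 [ 0.426  -0.9643]]
(np.float64(77.26520267588616), array([0.5444, 0.0741]), array([[ 0.5628, -1.8871],
       [ 0.4066,  0.0464],
       [-0.9695,  1.8408]]))
(np.float64(78.36761921910652), array([0.5444, 0.0788]), array([[-0.9106, -3.4746],
       [ 2.3143, -3.711 ],
       [-1.4037,  7.1856]]))
nose,tail [[ 0.5376 -0.2604  0.0334]
 [ 0.3679 -0.342   0.0446]] 0.18860808634077159
[[ 0.5359 -0.2578  0.045 ]
 [ 0.3693 -0.3429  0.045 ]] [[ 0.5414 -0.2519  0.045 ]
 [ 0.3667 -0.3407  0.045 ]]
post [[0.6265 0.0836 0.0627]]
```

Run:
```python
from h import *
np.set_printoptions(precision=4,suppress=True)
S=r.snapshot("scene");T=r.snapshot("top")
for n,s in(("T",T),("S",S)):
    hsv=cv2.cvtColor(s["frame"],cv2.COLOR_RGB2HSV)
    m=((hsv[...,1]<70)&(hsv[...,2]>60)).astype(np.uint8)
    cs,_=cv2.findContours(m,cv2.RETR_EXTERNAL,cv2.CHAIN_APPROX_NONE)
    o=np.array([.5405,.068]);th=np.radians(78)
    P=cast(s,np.vstack(cs).reshape(-1,2),.01)[:,:2]
    for it in range(6):
        R=np.array([[np.cos(th),-np.sin(th)],[np.sin(th),np.cos(th)]])
        L=(P-o)@R
        out=[];tol=.009 if it<3 else .005
        for k,v,lo,hi in((0,-.1,-.08,.075),(0,.135,-.08,.075),(1,-.095,-.085,.1),(1,.09,-.085,.1)):
            q=L[(abs(L[:,k]-v)<tol)&(L[:,1-k]>lo)&(L[:,1-k]<hi)]
            out.append((len(q),*(np.polyfit(q[:,1-k],q[:,k]-v,1) if len(q)>8 else (np.nan,np.nan))))
        out=np.array(out);dx=np.nanmean(out[:2,2]);dy=np.nanmean(out[2:,2])
        if np.isnan(out[1,2]): dx=out[0,2]
        sl=np.r_[-out[0,1],out[2:,1]];o=o+R@[dx,dy];th+=np.nanmedian(sl)
    print(n,o,np.degrees(th),out)
    # cartridge: bright contour near it
    u=(368,214,395,267) if n=="T" else (233,141,270,104)
    m2=((hsv[...,1]<75)&(hsv[...,2]>75)).astype(np.uint8)
    k,lab=cv2.connectedComponents(m2);l=lab[(u[1]+u[3])//2,(u[0]+u[2])//2];c=np.argwhere(lab==l)[:,::-1].astype(float)
    W=cast(s,c,.045)[:,:2];ce=W.mean(0);_,_,V=np.linalg.svd(W-ce);a=V[0]*np.sign(V[0,0]);t=(W-ce)@a
    w=(W-ce)@V[1];print("cart",l,len(c),ce,np.degrees(np.arctan2(a[1],a[0])),t.min(),t.max(),np.percentile(w,[1,99]),"ends",ce+a*t.min(),ce+a*t.max())
```

```text
T [0.5413 0.0704] 77.70502860016222 [[46.      0.      0.0029]
 [36.     -0.0034 -0.0032]
 [53.     -0.003   0.0028]
 [55.      0.0062 -0.0028]]
cart 10 628 [ 0.4499 -0.3002] 27.085281705647155 -0.0869315080430795 0.10197241496980144 [-0.0181  0.018 ] ends [ 0.3725 -0.3398] [ 0.5407 -0.2538]
S [0.5452 0.0742] 77.89825505006692 [[51.      0.      0.0008]
 [19.      0.035  -0.0008]
 [52.     -0.0026  0.0026]
 [55.      0.0007 -0.0026]]
cart 120 561 [ 0.4479 -0.3024] 27.9865140315152 -0.09994921615141555 0.1068809159400426 [-0.0213  0.0218] ends [ 0.3597 -0.3493] [ 0.5423 -0.2523]
```

The two views agree to within about 5 mm, so I'll use cradle (0.543, 0.072) with yaw 77.75°. Cartridge mid is about (0.443, −0.3045) with axis 27.3°. Next is gripping the pin.

```bash
cat >> h.py <<'E'
O=np.array([.543,.072]);YA=77.75;t_=np.radians(YA);RS=np.array([[np.cos(t_),-np.sin(t_)],[np.sin(t_),np.cos(t_)]])
def w(x,y,z): return [*(O+RS@[x,y]),z+.163]      # stove frame, grasp-point height -> TCP
def loc():
    s=r.sense();p=(s["tcp_pos"][:2]-O)@RS;return np.r_[p,s["tcp_pos"][2]-.163]*1e3
def F():
    f=r.sense()["contact_force"];return np.r_[f[:2]@RS,f[2]]
def log(m): 
    s=r.sense();print(m,"t%.1f"%s["clock"],loc().round(1),"F",F().round(1),"op %.4f g %.0f"%(s["opening"],s["gripper_force"]))
PY=[180,0,YA+90];CY=[180,0,YA]
E
python3 - <<'E'
from h import *
for n,p,o in(("pin",w(.034,.048,.095),PY),("aside",w(-.093,-.096,.12),PY),("crad",w(-.014,0,.05),CY),("cradback",w(-.05,0,.12),CY),("cart",[.443,-.3045,.21],[180,0,27.3])):
    j=r.inverse_kinematics(p,o);print(n,j if j is None else np.round(j))
r.reach(w(.034,.048,.19),PY); log("above")
r.servo_line(w(.034,.048,.096),speed=.12); log("down")
r.grab(10); r.wait(.3); log("grab")
T=r.snapshot("top");S=r.snapshot("scene")
a=T["frame"][150:260,200:340];b=S["frame"][180:290,220:360]
cv2.imwrite("pics/g1.png",cv2.resize(np.hstack([a,b]),None,fx=2.8,fy=2.8,interpolation=cv2.INTER_CUBIC)[:,:,::-1])
E
```

```text
pin [  9.  -7.  97.   0.  89. -69.]
aside [ -7.   9.  79.   0.  92. -85.]
crad [ 3. -1. 96. -0. 85. 15.]
cradback [-1. -5. 93. -0. 92. 11.]
cart [-38.  -1.  97.  -0.  84.  25.]
above t2.9 [ 33.4  47.7 190.1] F [-0.3  0.8 -0.6] op 0.0880 g 0
down t3.8 [34.1 47.8 96.9] F [ 0.3 -0.7  0.7] op 0.0878 g 0
grab t5.2 [34. 48. 96.] F [-0.6  0.6 -0. ] op 0.0194 g 10
```

View pics/g1.png

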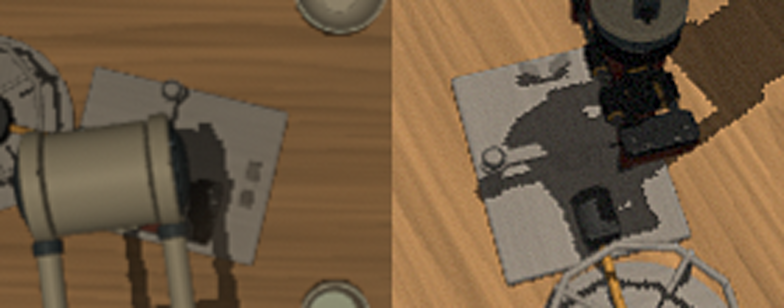

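The hand is over the pin, but the 19.4 mm opening means the pads hold the 20 mm cap. I'll regrip lower, closing along the bar so the fingers clear the lugs.

Run:
```python
from h import *
r.let_go(); r.servo_line(w(.034,.048,.15)); r.reach(w(.034,.048,.15),CY)
r.servo_line(w(.034,.048,.091),speed=.06); r.wait(.2);log("down")
r.grab(10); r.wait(.3); log("grab")
r.grab(45); r.wait(.3); log("hard")
r.servo_line(w(.034,.048,.096),speed=.03); r.wait(.3);log("+5")
```

```text
down t9.7 [34.  47.9 91.4] F [ 0.4 -0.1  0.5] op 0.0876 g 0
grab t11.0 [34. 48. 91.] F [-0.6 -0.8  0.9] op 0.0197 g 10
hard t11.6 [34. 48. 91.] F [-0.3 -0.  -0.8] op 0.0183 g 45
+5 t12.2 [33.6 47.5 94.4] F [-0.1 -7.3 -9.9] op 0.0181 g 45
```

Run:
```python
from h import *
for z in(.102,.108,.114): r.servo_line(w(.034,.048,z),speed=.03); r.wait(.2);log(z)
```

```text
0.102 t12.7 [ 33.6  47.5 100.2] F [  0.1  -7.6 -10.7] op 0.0181 g 45
0.108 t13.3 [ 33.5  47.4 106. ] F [  0.2  -9.3 -11. ] op 0.0183 g 45
0.114 t13.8 [ 33.5  47.3 111.8] F [ -0.2  -9.4 -11.6] op 0.0183 g 45
```

Run:
```python
from h import *
C=np.array([.034,-.080]);Rr=.1275;z=.118
r.servo_line(w(.034,.048,z),speed=.03);log("up")
for d in list(range(8,97,8)):
    a=np.radians(d);u=np.array([-np.sin(a),np.cos(a)])
    r.servo_line(w(*(C+Rr*u),z),speed=.08)
    f=F();fr=f[:2]@u;ft=f[:2]@[-np.cos(a),-np.sin(a)]
    p=loc()[:2]/1e3-C;print(d,"fr %.1f ft %.1f fz %.1f"%(fr,ft,f[2]),"r %.1f ang %.1f"%(np.hypot(*p)*1e3,np.degrees(np.arctan2(-p[0],p[1]))))
    C=C+u*np.clip(fr*.00004,-.0006,.0006)
    if np.hypot(fr,ft)>30 or f[2]>-6: print("stop");break
log("end");print(C)
T=r.snapshot("top");S=r.snapshot("scene")
a=T["frame"][150:260,200:340];b=S["frame"][180:290,220:360]
cv2.imwrite("pics/g2.png",cv2.resize(np.hstack([a,b]),None,fx=2.8,fy=2.8,interpolation=cv2.INTER_CUBIC)[:,:,::-1])
```

```text
up t14.1 [ 33.5  47.3 115.8] F [ -0.1 -10.  -12.1] op 0.0184 g 45
8 fr -7.9 ft 0.0 fz -12.7 r 127.2 ang 8.3
16 fr -6.9 ft 0.7 fz -12.1 r 127.5 ang 16.2
24 fr -4.2 ft 0.5 fz -12.6 r 127.7 ang 24.2
32 fr -0.4 ft 0.2 fz -12.7 r 127.9 ang 32.3
40 fr 2.5 ft 0.0 fz -12.1 r 127.9 ang 40.3
48 fr 4.8 ft -0.7 fz -12.8 r 127.8 ang 48.1
56 fr 6.2 ft 0.5 fz -11.7 r 127.6 ang 56.0
64 fr 5.0 ft -0.8 fz -11.5 r 127.5 ang 63.9
72 fr 4.7 ft -0.5 fz -11.9 r 127.3 ang 71.9
80 fr 3.0 ft 0.6 fz -12.3 r 127.3 ang 79.9
88 fr 1.8 ft 1.3 fz -12.1 r 127.3 ang 88.0
96 fr 1.7 ft 0.8 fz -12.3 r 127.3 ang 96.0
end t18.6 [-93.3 -93.5 117.9] F [ -1.6  -1.  -12.3] op 0.0184 g 45
[ 0.03316569 -0.08023701]
```

View pics/g2.png

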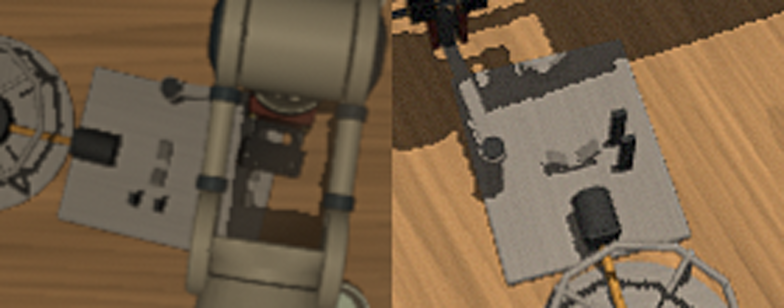

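The bar is aside at about 96° along the plate's far edge, and the keeper lugs are free. I'll let the bar down and fetch the cartridge.

Run:
```python
from h import *
s=r.sense();p=(s["tcp_pos"][:2]-O)@RS
for z in(.11,.104,.098,.0945,.0925,.0915,.0905,.0895,.0885):
    r.servo_line(w(*p,z),speed=.05); r.wait(.1);f=F()
    print(z,loc().round(1),f.round(1))
    if f[2]>-1.5: break
r.let_go();log("open")
r.servo_line(w(*p,.16)); 
m=np.array([.443,-.3045]);yc=27.3
r.reach([*m,.30],[180,0,yc]);log("over")
r.servo_line([*m,.21],speed=.1);log("low")
r.grab(5);r.wait(.3);log("grab")
s=r.sense();print(s["contact_force"],s["tcp_pos"],s["torque"])
T=r.snapshot("top");S=r.snapshot("scene")
a=T["frame"][160:300,210:430];b=S["frame"][80:220,190:340]
cv2.imwrite("pics/g3.png",cv2.resize(np.hstack([a,b]),None,fx=2.1,fy=2.1,interpolation=cv2.INTER_CUBIC)[:,:,::-1])
```

```text
0.11 [-93.4 -93.2 110. ] [ -3.3   0.1 -10.7]
0.104 [-93.4 -93.3 104.1] [ -2.4   0.6 -10. ]
0.098 [-93.5 -93.3  98.1] [-4.3  0.1 -9.8]
0.0945 [-93.6 -93.4  94.9] [-5.4 -1.5 -7.1]
0.0925 [-93.8 -93.6  93.8] [-6.9 -0.5 -4.4]
0.0915 [-93.9 -93.7  93.3] [-6.9 -1.3 -3. ]
0.0905 [-94.  -93.8  92.8] [-7.2  0.2 -1.8]
0.0895 [-94.1 -94.   92.3] [-8.6 -0.7 -0.2]
open t22.7 [-93.4 -93.3  89.5] F [ 0.3  0.1 -0.1] op 0.0876 g 0
over t24.6 [-388.5   17.4  136.9] F [-0.2 -0.2 -0.1] op 0.0880 g 0
low t25.6 [-389.3   17.6   47.9] F [0.1 0.2 0.2] op 0.0876 g 0
grab t26.7 [-389.2   17.8   47. ] F [-1.6 -1.4 -0. ] op 0.0398 g 5
[ 1.02456095 -1.8605877  -0.04604707] [ 0.4430266  -0.30457574  0.21000167] [-0.23058764 -0.11590551 -0.04972721]
```

View pics/g3.png

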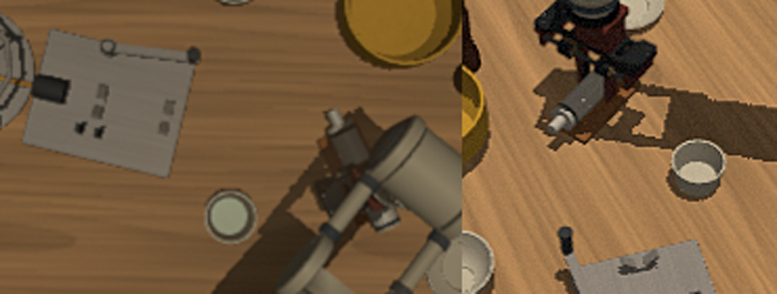

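The fingers hold the cartridge across its middle, 39.8 mm open. In the top crop the bar lies along the plate's far edge, pin at about (193,55), and the rest of the scene is undisturbed.

Run:
```python
from h import *
r.grab(32);r.wait(.2)
m=[.443,-.3045]
r.servo_line([*m,.30],speed=.12);r.wait(.2);log("lift")
r.reach(w(-.04,0,.137),CY);r.wait(.2);log("over")
r.servo_line(w(-.038,0,.052),speed=.1);r.wait(.2);log("low")
f0=F()
for z in(.050,.049,.048,.047,.046):
    r.servo_line(w(-.038,0,z),speed=.03);r.wait(.15);log(z)
    if F()[2]-f0[2]>2:break
T=r.snapshot("top");S=r.snapshot("scene")
a=T["frame"][150:260,200:340];b=S["frame"][180:290,220:360]
cv2.imwrite("pics/g4.png",cv2.resize(np.hstack([a,b]),None,fx=2.8,fy=2.8,interpolation=cv2.INTER_CUBIC)[:,:,::-1])
```

```text
lift t28.3 [-389.1   18.   135.8] F [-1.1  0.1 -4.2] op 0.0392 g 32
over t29.9 [-41.1  -0.3 137. ] F [-0.2  0.9 -4.7] op 0.0393 g 32
low t31.1 [-38.   -0.3  52.9] F [ 0.   0.4 -4. ] op 0.0394 g 32
0.05 t31.4 [-38.   0.  50.] F [ 0.4 -0.2 -4.9] op 0.0391 g 32
0.049 t31.9 [-38.   0.  49.] F [ 0.5 -0.3 -4.8] op 0.0393 g 32
0.048 t32.2 [-38.   0.  48.] F [-0.6  0.1 -4.3] op 0.0394 g 32
0.047 t32.6 [-38.   -0.1  47.3] F [ 0.3  0.1 -2.2] op 0.0396 g 32
0.046 t33.0 [-38.   -0.2  47. ] F [-1.8  2.7  5.9] op 0.0394 g 32
```

View pics/g4.png

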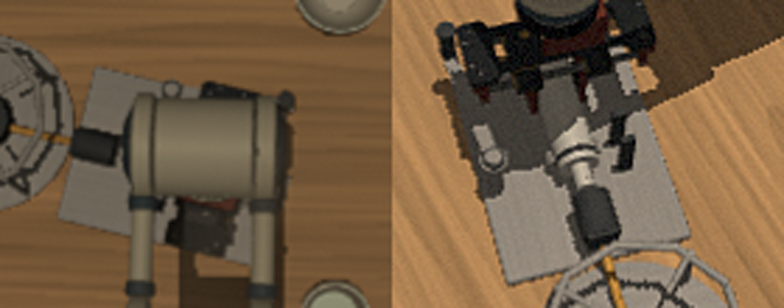

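The nose points into the socket mouth (scene crop about (585,190)) and the saddles were felt at grasp height 47 mm. Now the feeling push.

Run:
```python
from h import *
z=.0472;x=-.038;y=.0003
r.servo_line(w(x,y,z),speed=.03);r.wait(.2);f0=np.mean([F() for _ in range(5)],0);log("base")
while x<.002:
    d=f0-F()
    if d[0]>9.5: break
    x+=.0015 if d[0]<2.5 else .0005
    r.servo_line(w(x,y,z),speed=.03);r.wait(.06)
    f=np.mean([F() for _ in range(2)],0)
    print(round(x*1e3,1),loc().round(1),(f-f0).round(1))
    if abs((f-f0)[0])>15: print("!");break
r.wait(.5);log("hold")
```

```text
base t33.6 [-38.    0.1  47.3] F [-0.2 -1.5  1.3] op 0.0392 g 32
-36.5 [-37.    0.1  47.2] [-4.  -0.5  0.1]
-36.0 [-36.5   0.1  47.3] [-4.   0.3  0.4]
-35.5 [-36.    0.1  47.3] [-4.6 -1.  -0.2]
-35.0 [-35.6   0.1  47.3] [-4.6 -1.9 -0.3]
-34.5 [-35.    0.1  47.3] [-4.9 -0.5  0.7]
-34.0 [-34.5   0.1  47.3] [-5.2 -0.5 -0. ]
-33.5 [-34.    0.1  47.3] [-4.2 -0.5  0.3]
-33.0 [-33.6   0.1  47.3] [-4.5 -0.4 -0.5]
-32.5 [-33.1   0.1  47.3] [-5.6 -1.2  0.1]
-32.0 [-32.6   0.1  47.3] [-5.2 -0.  -0.6]
-31.5 [-32.1   0.1  47.3] [-5.4 -0.9 -0.3]
-31.0 [-31.6   0.1  47.3] [-4.2 -0.4  0.3]
-30.5 [-31.1   0.1  47.2] [-4.1 -1.4  0.4]
-30.0 [-30.6   0.1  47.3] [-4.5 -1.  -0.6]
-29.5 [-30.1   0.1  47.3] [-4.4 -0.3 -0.7]
-29.0 [-29.6   0.1  47.2] [-5.3 -1.4 -0.2]
-28.5 [-29.1   0.1  47.3] [-4.3 -1.5 -0.8]
-28.0 [-28.6   0.1  47.3] [-4.2 -1.2  0.6]
-27.5 [-28.1   0.1  47.3] [-4.5  0.2 -0.7]
-27.0 [-27.6   0.1  47.2] [-4.4 -0.6  1.1]
-26.5 [-27.    0.1  47.3] [-4.7 -0.6  0. ]
-26.0 [-26.6   0.1  47.2] [-4.8 -0.7  0.3]
-25.5 [-26.1   0.1  47.3] [-4.5 -1.6 -0. ]
-25.0 [-25.6   0.1  47.2] [-4.1 -1.7  0.4]
-24
[... 270 characters left out ...]
0.1  47.2] [-4.6 -0.7 -0.1]
-21.0 [-21.6   0.1  47.3] [-6.1 -0.3 -0.5]
-20.5 [-21.    0.1  47.2] [-5.  -1.1  0.6]
-20.0 [-20.6   0.1  47.2] [-4.8 -1.5  1. ]
-19.5 [-20.1   0.1  47.2] [-4.6 -1.  -0.8]
-19.0 [-19.6   0.1  47.2] [-4.2 -0.9  0.3]
-18.5 [-19.1   0.1  47.2] [-5.5 -1.1 -0.4]
-18.0 [-18.6   0.1  47.2] [-5.3 -0.7  0.3]
-17.5 [-18.    0.1  47.2] [-4.9 -0.5 -0.3]
-17.0 [-17.6   0.1  47.2] [-3.8 -1.1  0.1]
-16.5 [-17.2   0.1  47.2] [-6.1 -0.2  0.5]
-16.0 [-16.9   0.1  47.2] [-6.3 -0.8 -0.2]
-15.5 [-16.7   0.1  47.2] [-8.  -0.5  0.3]
-15.0 [-16.4   0.   47.2] [-9.  -0.1  1.1]
-14.5 [-16.1   0.   47.2] [-10.1  -0.2   0.1]
hold t48.0 [-16.1   0.   47.2] F [-10.2  -1.7   2.7] op 0.0392 g 32
```

Run:
```python
from h import *
r.servo_line(w(-.0135,.0003,.0472),speed=.02);print(F())
r.servo_line(w(-.0122,.0003,.0472),speed=.02);r.wait(.4);log("press")
r.let_go();log("open")
r.servo_line(w(-.0122,.0003,.152),speed=.2)
r.reach(w(-.0938,-.0936,.150),CY);log("over pin")
r.servo_line(w(-.0938,-.0936,.0905),speed=.1)
r.grab(45);log("pin")
T=r.snapshot("top");S=r.snapshot("scene")
a=T["frame"][150:260,200:340];b=S["frame"][180:290,220:360]
cv2.imwrite("pics/g5.png",cv2.resize(np.hstack([a,b]),None,fx=2.8,fy=2.8,interpolation=cv2.INTER_CUBIC)[:,:,::-1])
```

```text
[-12.61386412  -1.35193054   2.75913761]
press t48.9 [-14.7  -0.   47.2] F [-15.1  -1.3   3. ] op 0.0390 g 32
open t49.8 [-12.2   0.3  47.2] F [-0.2 -0.6 -0.1] op 0.0877 g 0
over pin t51.0 [-94.3 -93.7 147.5] F [ 0.2  0.2 -0. ] op 0.0879 g 0
pin t52.8 [-93.8 -93.6  90.5] F [-0.7 -0.1 -0.8] op 0.0186 g 45
```

View pics/g5.png

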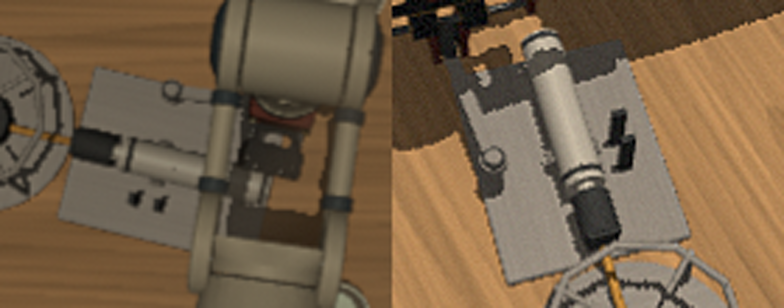

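The cartridge lies in the cradle with its nose in the socket, and the pin is gripped. I'll swing the bar back over it now.

Run:
```python
from h import *
r.servo_line(w(-.0938,-.0936,.119),speed=.06);log("lift")
C=np.array([.0333,-.0802]);z=.119
ok=F()[2]<-8
for d in list(range(87,0,-9))+[0]:
    if not ok: print("no lift");break
    a=np.radians(d);u=np.array([-np.sin(a),np.cos(a)])
    r.servo_line(w(*(C+.1275*u),z),speed=.09)
    f=F();fr=f[:2]@u
    print(d,"fr %.1f fz %.1f"%(fr,f[2]),loc().round(1))
    C=C+u*np.clip(fr*.00004,-.0005,.0005)
    if np.hypot(*f[:2])>30 or f[2]>-6: print("stop");break
log("end");print(C)
```

```text
lift t53.5 [-92.9 -93.1 117.3] F [  6.    0.9 -12.4] op 0.0182 g 45
87 fr -5.2 fz -12.6 [-93.2 -72.7 117.2]
78 fr -6.0 fz -12.5 [-90.4 -53.  117.4]
69 fr -5.9 fz -12.2 [-84.5 -33.9 117.6]
60 fr -5.0 fz -11.9 [-75.8 -16.  117.8]
51 fr -4.5 fz -12.5 [-64.4   0.4 118.2]
42 fr -5.2 fz -14.0 [-50.7  14.6 118.8]
33 fr -1.8 fz -12.2 [-34.6  26.6 118.9]
24 fr -2.5 fz -13.0 [-17.2  35.9 118.9]
15 fr -0.5 fz -12.4 [  1.7  42.4 118.9]
6 fr -0.6 fz -12.5 [ 21.4  46.  119. ]
0 fr -0.1 fz -12.2 [ 34.8  46.6 119. ]
end t57.6 [ 34.8  46.6 119. ] F [ -0.3  -0.1 -12.2] op 0.0184 g 45
[ 0.03450285 -0.08091275]
```

Run:
```python
from h import *
r.servo_line(w(.0338,.0467,.108),speed=.05);log("a")
for z in(.1045,.1015,.099,.097,.0955,.094,.093,.092,.091,.090):
    r.servo_line(w(.0338,.0467,z),speed=.04);r.wait(.08);f=F();print(z,loc().round(1),f.round(1))
    if f[2]>-2: break
T=r.snapshot("top");S=r.snapshot("scene")
a=T["frame"][150:260,200:340];b=S["frame"][180:290,220:360]
cv2.imwrite("pics/g6.png",cv2.resize(np.hstack([a,b]),None,fx=2.8,fy=2.8,interpolation=cv2.INTER_CUBIC)[:,:,::-1])
log("e")
```

```text
a t58.0 [ 33.5  46.7 107.7] F [  0.5  -0.4 -10.5] op 0.0183 g 45
0.1045 [ 33.8  46.7 104.6] [ -0.5   0.3 -11.3]
0.1015 [ 33.8  46.7 101.5] [ 0.5  1.2 -9.6]
0.099 [33.8 46.7 99. ] [ 0.   1.3 -9.2]
0.097 [33.8 46.7 97. ] [ 1.3  2.8 -9.5]
0.0955 [33.9 46.8 96.5] [-0.2  5.1 -4.2]
0.094 [33.9 46.9 96.3] [-1.9  7.2  0.8]
e t60.1 [33.9 46.9 96.3] F [-2.4  7.6  0.7] op 0.0182 g 45
```

Run:
```python
from h import *
r.let_go();log("open")
r.servo_line(w(.0338,.0467,.17),speed=.15)
r.reach([.40,-.12,.42],CY);log("away")
T=r.snapshot("top");S=r.snapshot("scene")
a=T["frame"][150:260,200:340];b=S["frame"][180:290,220:360]
cv2.imwrite("pics/g7.png",cv2.resize(np.hstack([a,b]),None,fx=2.8,fy=2.8,interpolation=cv2.INTER_CUBIC)[:,:,::-1])
```

```text
open t61.2 [33.8 46.7 94. ] F [-0.   1.   1.2] op 0.0878 g 0
away t62.9 [-217.5   98.7  256. ] F [-0.2 -0.  -0.1] op 0.0880 g 0
```

View pics/g7.png

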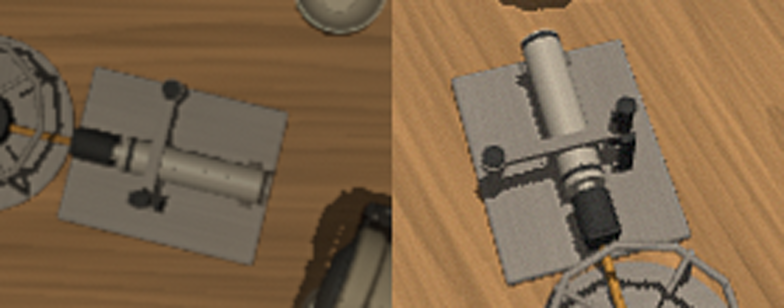

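The bar lies across the cartridge, its pin between the keeper lugs (scene crop about (625,130)). The nose is in the socket and the robot is clear, so I'm handing in.

```bash
python3 -c "
from station import r
print(r.hand_in())"
```

```text
the job is handed in; nothing more can be done
None
```

I handed the job in at about 63 s (limit 72 s): the cartridge was pressed home with roughly 10 N on the seal (15 N at the wrist, less about 5 N of sliding friction) and the bar is clamped over it in its keeper; I had no direct check that the nose still touches the seal.

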